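# Open the barber's clipper case and lay the clipper in it

### The arm

A 7-joint arm with a two-finger parallel gripper is mounted at the origin on the work surface. World frame = base frame: x ahead of the robot, y to its left, z up, the work surface at z = 0. Lengths are in m, angles in rad, forces in N, time in s.
With the tool pointing down it reaches from about 0.425 to 0.925 m from the base axis. Payload 6.8 kg.
Tool frame: the origin (TCP) lies between the finger pads; the fingertips stand 25 mm ahead of it and the grasp point (between the pads) lies 6 mm ahead of it; z points along the fingers, y is the line along which they close (so a half turn about z gives the same grasp; the last joint's range is limited). The gripper opens to 85 mm and grips with 20 to 120 N. Pads are 22 mm wide; open, the fingers measure 114 mm over their backs; the gripper's body (76 mm by 85 mm) begins 54 mm behind the grasp point. The pads swing forward as they close: fully open they stand 13 mm farther back than shut.
Start: joints at [-1.32, 0.477, 0.022, 1.555, -0.011, 1.109, -0.083], TCP at [0.237, 0.632, 0.256] pointing down, gripper open.
Joint ranges: [-2.96, 2.96], [-0.34, 2.1], [-1.41, 1.46], [0.24, 2.44], [-1.37, 4.51], [0.17, 1.92], [-2.96, 2.96]. Speed limits (rad/s): [2.39, 2.39, 3.14, 3.14, 3.14, 3.14, 3.14].

### API

Orientations are given as a unit quaternion [w, x, y, z].
In Python, from workcell import env gives the robot as it stands. The module is installed in compiled form; this text tells all that it offers.
- The arm moves only by the shell command python3 -m crank 'ROWS' [FORCE]. ROWS is JSON, a list of rows, each an object with "translation": the shift along the world's x, y, z in units of 12 cm (1.0 is 12 cm), a list of three; "twist": the turn, a rotation vector about the world's x, y, z in units of pi/2 rad (1.0 is pi/2 rad), a list of three; "grip": the opening, from -1 (shut) to 1 (fully open). In form: [{"translation": [x, y, z], "twist": [wx, wy, wz], "grip": grip}, ...]. A call has exactly 10 rows; each row shifts and turns the commanded pose from where the row before left it; what a row does not reach is not made up. A row lasts 1/12 s, in which the tool goes at most 41.7 mm and 7.16 degrees, less where a joint would pass 70% of its speed; a pose out of reach is approached as far as the arm can. A call with a number of a shift or a turn outside -1 to 1 is refused whole. A call with a gripper value outside its range is refused whole. The fingers move at their own pace and stop on an object; FORCE is the grip in N (left out, the last holds). Time passes only in rows, so rows that do not move let the fingers close, or fill a call up. It gives the time, the measured TCP pose, the force, the opening and the grip force at its end, in the units of the state.
- env.state(): the state, without advancing time (a new reading comes with each control period).
- env.snapshot(name): name is "scene" or "top"; returns (picture, depth): 384x512x3 uint8, blue, green, red; 384x512 float32, m along the optical axis (not along the pixel's ray), 0 where there is no reading.
- env.camera_info(name): a dict with "intrinsics" (3x3 intrinsics, pixels), "R" (3x3) and "t" (3): a world point X has camera coordinates R X + t. Camera axes: x right, y down, z forward; pixel columns grow to the right and rows downward; lengths in m; the calibration is good to about 2 mm. A picture is of the moment at which its call begins. camera_info takes no time and is no camera call.
- env.finish_job(): hands the job in; it is judged then, once.
The state is a dict: "time_s": time; "joint_positions": joint angles; "qvel": joint speeds; "effort": joint torques, N m; "tool_pos": TCP position; "tcp_rot": TCP orientation; "contact_force": force on the tool from outside, world axes, zero at the start; "wrist_torque": the same for the moment, N m; "width": finger opening in m; "gripper_force": force on a finger pad.
Only numpy, scipy, OpenCV 4.12 (cv2) and the standard library are available. Lean on these libraries where they do the work, as an engineer would, in place of code of your own. Each camera call takes 0.05 s, during which the arm holds its last target. There are 200 camera calls.

### The job

The clipper has been cleaned and goes back into its case, which stays open so it can air. Press the red latch lever on the front of the case fully down so that the lid springs ajar, then lift the lid by one of its tabs and ease it over, without flinging it, until it rests by itself on its stop. Lay the clipper switch side up, flat between the saddle posts, lowering it in the grip rather than dropping it, leave the lid open, and do not disturb the other things on the table.

Things in the scene. Friction and masses are not known exactly. Their poses are not given: they have to be found in the camera images.
- case: Blue-grey clipper case, black corners, fixed: 150 mm deep (its x), 270 wide (y), shell 62 high, 82 with lid shut, walls 4 mm. Origin: centre of its underside on the table, z up. Its front (-x side, latch and tabs) faces the robot; hinge along the back. Tray floor 10 mm above the table. At y -66 mm a 34 mm high divider cuts off an end compartment (oil bottle, spare blade), not to be used.
- bay (a point): Centre of the clipper bay on the tray floor, at (6, 33.5, 10) mm in the case's frame, same axes. Bay 195 mm long in y. The clipper lies along y, either way round, between two pairs of grey posts 24 mm high at y +-55 mm (8 mm long in y, 10 thick in x) that leave 56 mm in x. Between the pairs the floor is free for fingers: 54 mm forward and 65 mm back of the centre.
- lid (a joint): Lid angle, rad: 0 shut (latched up to 0.02), about 0.1 once sprung ajar, 1.80 (103 degrees) on its stop. Turns about the case's +y axis through lid_hinge. Lid 0.36 kg, light hinge friction: below about 1.3 rad it falls shut when let go, above about 1.55 it sinks on to the stop (two steel arms behind it). It cannot be lifted while latched.
- lid_hinge (a point): Point on the lid's hinge line, middle of the case's back edge: (75, 0, 62) mm in the case's frame. Its axes turn with the lid and match the case's when shut. The lid is 150 mm deep, 20 mm thick; open, its tabs reach 240 mm above the table. Two 9 mm sprung steel pins in the front corners (x -64, y +-118 mm in the case's frame) push the lid ajar and stay 14 mm proud of the rim.
- tab_left (a point): Grip point in the +y black lift tab on the lid's front edge: (-168, 80, 7) mm from lid_hinge in the lid's axes. Tab 24 mm wide (y), 10 thick, stands 30 mm out from the edge; the point is 18 mm out, mid width and thickness. Pinched by its sides (fingers closing along y) it turns in the grip as the lid swings, tool still down; keep fingertips within 12 mm below the point to clear the lid.
- tab_right (a point): The same grip point in the -y lift tab: (-168, -80, 7) mm from lid_hinge in the lid's axes.
- latch (a joint): Angle of the red latch lever, rad: 0 at rest, 0.35 fully down on its stop; a spring brings it back. Pivot along the case's y at (-60, 0, 49) mm in the case's frame. It frees the lid before the stop, which takes about 6 N at the pad.
- latch_pad (a point): Pressing point on top of the red lever's pad: 21 mm out from the case's front, mid width, 52 mm above the table at rest. The pad is 30 mm wide (y) and reaches from 0 to 35 mm out of the front, so it is free from above. This point sinks about 12 mm when pressed fully down.
- clipper: White cordless hair clipper with chrome trim, loose, 0.3 kg: 170 mm long (its x, steel blade at +x, centred on the origin), 44 mm wide at the handle, 46 at the head (y), 40 mm high (the switch knob 2 mm more). Lies flat on the table, switch side up. Origin: centre of its underside, z up through the switch side. Grip across its width near the middle.
- canister: Bystander: clear glass canister with chrome lid and black knob, 112 mm across, 205 mm high, loose, combs inside. Origin: centre of its underside.
- dish: Bystander: round white ceramic dish of steel guard clips, 110 mm across, 26 mm high, loose. Origin: centre of its underside.
- comb_rack: Bystander: black rack with three purple guard combs in a row, 62 mm (x) by 170 mm (y), 60 mm high, loose. Origin: centre of its underside.
- brush: Bystander: neck brush with steel handle and dark bristles, 175 mm long (its x, bristles to +x), 46 mm wide, 31 mm high, lying loose. Origin: underside, about the middle of its length.
Mind the look-alikes: they are no part of the job. What is shaped like the clipper but orange, pink or yellow is not meant.

How it is judged:
By the outcome, as a careful person would: the job done as asked, in the order asked, and still so for the second after the job is handed in, with the robot touching nothing.
It also fails if it takes over 72 s, if anything falls off the work surface, if the arm or the gripper's body presses on something with over 40 N, if the wrist force passes 120 N, or if a joint passes its speed limit or range.

## Working session

There is one attempt and no reset: what is moved stays moved. The work goes in short steps, Python scripts to look and compute and a shell command to move; the robot and the scene stay as the last step left them, time stands still between calls to the robot, and variables do not carry over. Pictures are saved under pics/ and viewed, at most 10 in all, crops included, and the job is handed in when it is done.

```bash
mkdir -p pics
python3 - <<'E'
from workcell import env
import cv2,numpy as np
for n in("scene","top"):
    p,d=env.snapshot(n); cv2.imwrite(f"pics/{n}0.png",p); np.save(f"{n}0_d.npy",d)
    c=env.camera_info(n); print(n,np.round(c["intrinsics"],1).tolist(),np.round(c["R"],4).tolist(),np.round(c["t"],4).tolist())
s=env.state();print(s)
E
```

```text
scene [[379.2, 0.0, 260.0], [0.0, 379.2, 189.7], [0.0, 0.0, 1.0]] [[0.7288, 0.6846, -0.0119], [0.3554, -0.3931, -0.848], [-0.5853, 0.6138, -0.5298]] [-0.4492, -0.0847, 1.4627]
top [[434.3, 0.0, 256.2], [0.0, 434.3, 188.3], [0.0, 0.0, 1.0]] [[0.0206, -0.9997, -0.0165], [-0.9899, -0.0181, -0.1407], [0.1403, 0.0193, -0.9899]] [0.1151, 0.5335, 1.2352]
{'time_s': 0.1, 'joint_positions': array([-1.32009151,  0.47775901,  0.02234896,  1.55631344, -0.0115042 ,
        1.10930824, -0.0830839 ]), 'qvel': array([ 0.00149661, -0.0015048 , -0.00151123, -0.00039213, -0.00177226,
       -0.0006962 , -0.00018055]), 'effort': array([ 4.38737581e-03, -5.97753775e+01,  1.61387376e+00, -2.81953239e+01,
        1.28676061e-02,  4.97130502e-03,  1.29593752e-05]), 'tool_pos': array([0.23687086, 0.63156342, 0.25541168]), 'tcp_rot': array([-8.82703620e-05,  1.78427253e-01,  9.83952756e-01, -8.25188694e-04]), 'contact_force': array([-0.0216636 , -0.05292687,  0.6757929 ]), 'wrist_torque': array([ 0.03113083, -0.01461618,  0.01510301]), 'gripper_force': 0.0, 'width': 0.08528555171740795}
```

View pics/scene0.png

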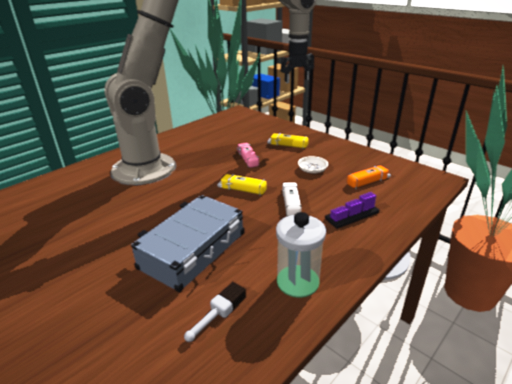

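View pics/top0.png

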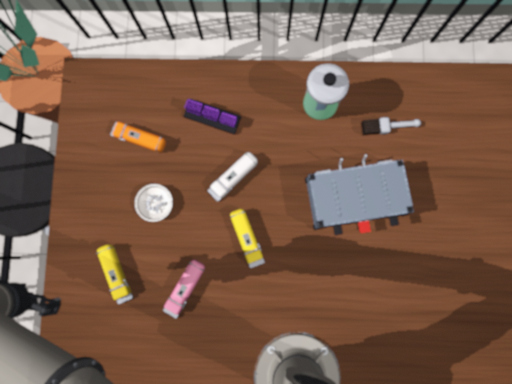

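The top view (up is +x, left is +y) shows the case at about (360,193) with its red latch at (365,227) and black tabs at (338,229) and (394,221). The white clipper is at (234,176). The canister (327,90), dish (154,203), rack (212,115) and brush (390,125) are all clear of the case. The scene view shows the same layout, with the case at (190,238) and the clipper at (291,198).

```bash
cat > h.py <<'E'
import cv2,numpy as np
from workcell import env
def cam(n):
    c=env.camera_info(n); return np.array(c["intrinsics"]),np.array(c["R"]),np.array(c["t"])
def ray(n,uv,z):
    K,R,t=cam(n); uv=np.atleast_2d(uv).astype(float)
    d=np.c_[uv,np.ones(len(uv))]@np.linalg.inv(K).T@R; o=-R.T@t
    return o+d*((z-o[2])/d[:,2])[:,None]
def cloud(n,d):
    K,R,t=cam(n); v,u=np.mgrid[:d.shape[0],:d.shape[1]]
    p=np.stack([u,v,np.ones_like(u)],-1)@np.linalg.inv(K).T*d[...,None]
    return (p-t)@R
def proj(n,X):
    K,R,t=cam(n); q=(np.atleast_2d(X)@R.T+t)@K.T; return q[:,:2]/q[:,2:]
def rect(P):
    (c,s,a)=cv2.minAreaRect((P[:,:2]*1000).astype(np.float32)); return np.round(c,1),np.round(s,1),round(a,2)
E
python3 - <<'E'
from h import *
for n in("top","scene"):
    p=cv2.imread(f"pics/{n}0.png"); d=np.load(f"{n}0_d.npy"); P=cloud(n,d)
    x,y,z=P[...,0],P[...,1],P[...,2]
    hsv=cv2.cvtColor(p,cv2.COLOR_BGR2HSV); H,S,V=cv2.split(hsv)
    nearcase=(x>.3)&(x<.75)&(y<0)&(y>-.45)&(d>0)
    print(n,"pts",nearcase.sum())
    blue=(H>90)&(H<130)&(S>40)&nearcase&(z>.074)&(z<.095)
    print("lid top z",np.percentile(z[blue],[5,50,95]),rect(P[blue]))
    red=(((H<6)|(H>174))&(S>180)&(V>120)&nearcase&(z>.02))
    print("red",red.sum(),P[red].mean(0),P[red].min(0),P[red].max(0),"pix",np.argwhere(red).mean(0)[::-1])
    for nm,m in(("white",(S<60)&(V>140)&(x>.45)&(x<.75)&(y>.03)&(y<.25)&(z>.01)&(z<.07)),):
        m=cv2.morphologyEx(m.astype(np.uint8),cv2.MORPH_OPEN,np.ones((2,2)))
        k,l,st,ce=cv2.connectedComponentsWithStats(m)
        for i in range(1,k):
            if st[i,4]>60:
                q=P[l==i]; print(nm,st[i].tolist(),"z",np.percentile(q[:,2],[5,50,95]),"mean",q.mean(0),rect(q))
    ob=(z>.012)&(z<.30)&(x>.3)&(x<1.0)&(y<.7)&(y>-.5)&(d>0)
    k,l,st,ce=cv2.connectedComponentsWithStats(ob.astype(np.uint8))
    for i in range(1,k):
        if st[i,4]>150: q=P[l==i]; print("obj",st[i].tolist(),np.round(q.min(0),3),np.round(q.max(0),3))
E
python3 -c "
import cv2
p=cv2.imread('pics/top0.png')
cv2.imwrite('pics/crop_t.png',cv2.resize(p[130:250,200:420],None,fx=3.6,fy=3.6,interpolation=cv2.INTER_CUBIC))"
```

```text
top pts 22432
lid top z [0.07866725 0.08335908 0.08728803] (array([ 513. , -166.4]), array([149.3, 266.9]), 10.28)
red 106 [ 0.42297371 -0.18553499  0.05293594] [ 0.40883125 -0.20142092  0.04638799] [ 0.43770131 -0.17033887  0.05854265] pix [364.30188679 227.09433962]
white [215, 154, 43, 47, 764] z [0.01383805 0.03878551 0.04488511] mean [0.56624166 0.18889305 0.04433652] (array([488.3, 178.7]), array([284.7, 130.5]), 5.16)
obj [304, 64, 45, 56, 1814] [ 0.75  -0.122  0.012] [ 0.862 -0.012  0.209]
obj [184, 99, 58, 36, 1008] [0.701 0.177 0.012] [0.809 0.353 0.065]
obj [362, 118, 59, 17, 578] [ 0.705 -0.368  0.012] [ 0.754 -0.191  0.038]
obj [111, 122, 55, 31, 819] [0.64  0.403 0.012] [0.732 0.574 0.049]
obj [208, 153, 50, 48, 866] [0.497 0.125 0.012] [0.638 0.27  0.049]
obj [305, 155, 109, 81, 5766] [ 0.398 -0.317  0.012] [ 0.627 -0.019  0.093]
obj [136, 185, 36, 36, 535] [0.433 0.376 0.012] [0.538 0.481 0.034]
obj [231, 209, 34, 59, 878] [0.303 0.099 0.012] [0.47  0.197 0.048]
obj [97, 245, 24, 21, 351] [0.3   0.518 0.012] [0.358 0.581 0.048]
scene pts 20658
lid top z [0.079172   0.08172097 0.08383054] (array([ 514. , -172.4]), array([165.7, 271.2]), 10.27)<stdin>:11: RuntimeWarning: Mean of empty slice.
  ret = um.true_divide(
Traceback (most recent call last):
ValueError: zero-size array to reduction operation minimum which has no identity
```

View pics/crop_t.png

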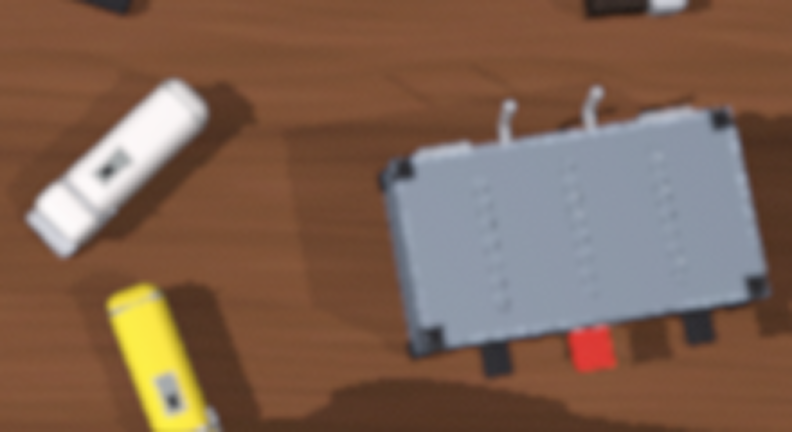

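The crop shows the lid outline with its tabs at (497,360) and (698,328) and the red pad at (592,349), so the case is yawed about +10°. The white clipper's steel blade is at the lower left, (50,235), with the tail at (185,95).

Run:
```python
from h import *
res={}
for n in("top","scene"):
    p=cv2.imread(f"pics/{n}0.png"); d=np.load(f"{n}0_d.npy"); P=cloud(n,d)
    x,y,z=P[...,0],P[...,1],P[...,2]
    H,S,V=cv2.split(cv2.cvtColor(p,cv2.COLOR_BGR2HSV))
    box=(x>.35)&(x<.7)&(y<0)&(y>-.36)&(d>0)
    m=(box&(H>90)&(H<130)&(S>25)&(V>(110 if n=="top" else 100))&(z>.070)).astype(np.uint8)
    m=cv2.morphologyEx(m,cv2.MORPH_CLOSE,np.ones((7,7))); m=cv2.morphologyEx(m,cv2.MORPH_OPEN,np.ones((7,7)))
    c=max(cv2.findContours(m,0,1)[0],key=cv2.contourArea)[:,0]
    print(n,"lid",rect(ray(n,c,.082)),"depth z",np.median(z[m>0]))
    wb=(x>.47)&(x<.66)&(y>.10)&(y<.29)&(d>0)
    m=(wb&(S<90)&(V>110)&(z>.008)).astype(np.uint8)
    m=cv2.morphologyEx(m,cv2.MORPH_CLOSE,np.ones((5,5)))
    c=max(cv2.findContours(m,0,1)[0],key=cv2.contourArea); h=cv2.convexHull(c)[:,0]
    print(" clip area",cv2.contourArea(c),"bb",cv2.boundingRect(c),rect(ray(n,h,.040)),rect(ray(n,h,.03)),"z pct",np.percentile(z[m>0],[50,75,90]))
    sw=m.astype(bool)
    hull=np.zeros_like(m); cv2.fillConvexPoly(hull,h,1); er=cv2.erode(hull,np.ones((5,5)))
    dark=(er>0)&(V<110); uv=np.argwhere(dark)[:,::-1]; uvc=uv.mean(0); print(" switch",len(uv),uvc,ray(n,uvc,.041))
    res[n]=uvc
def tri(a,b):
    A=[]
    for n,uv in(("top",a),("scene",b)):
        K,R,t=cam(n); M=K@np.c_[R,t]; A+=[uv[0]*M[2]-M[0],uv[1]*M[2]-M[1]]
    X=np.linalg.svd(np.array(A))[2][-1]; return X[:3]/X[3]
print("switch tri",tri(res["top"],res["scene"]))
```

```text
top lid (array([ 516.3, -168.7]), array([151.5, 271.6]), 10.02) depth z 0.08353310248300869
 clip area 825.5 bb (208, 153, 50, 48) (array([568.6, 196.3]), array([ 50.9, 167.3]), 45.51) (array([570.3, 197.1]), array([ 51.3, 168.6]), 45.51) z pct [0.03852592 0.04109489 0.04303734]
 switch 3 [229.33333333 177.33333333] [[0.56190424 0.20500043 0.041     ]]
scene lid (array([ 519.8, -171.6]), array([157.5, 272.6]), 10.1) depth z 0.08175117677099422
 clip area 409.0 bb (282, 183, 19, 33) (array([592.5, 168.5]), array([ 48.3, 184. ]), 44.88) (array([583. , 180.5]), array([ 49.1, 186.8]), 44.88) z pct [0.03719276 0.03905911 0.04037385]
 switch 1 [291. 190.] [[0.56429801 0.20382952 0.041     ]]
switch tri [0.56244933 0.20539956 0.03939532]
```

```bash
R='' ; python3 -m crank '[{"translation":[0.22,-0.235,0],"twist":[0,0,0.034],"grip":-1},{"translation":[0.22,-0.235,0],"twist":[0,0,0.034],"grip":-1},{"translation":[0.22,-0.235,0],"twist":[0,0,0.034],"grip":-1},{"translation":[0.22,-0.235,0],"twist":[0,0,0.034],"grip":-1},{"translation":[0.22,-0.235,0],"twist":[0,0,0.034],"grip":-1},{"translation":[0.22,-0.235,0],"twist":[0,0,0.034],"grip":-1},{"translation":[0.22,-0.235,0],"twist":[0,0,0.034],"grip":-1},{"translation":[0.22,-0.235,0],"twist":[0,0,0.034],"grip":-1},{"translation":[0.22,-0.235,0],"twist":[0,0,0.034],"grip":-1},{"translation":[0.22,-0.235,0],"twist":[0,0,0.034],"grip":-1}]' 40; python3 -c "
from workcell import env
s=env.state();print(s['joint_positions'].round(2))"
```

```text
time_s: 0.93
tool_pos: [0.5018, 0.3483, 0.256]
tcp_rot: [-0.0, -0.089, 0.996, -0.0]
contact_force: [0.0, 0.7, 0.5]
width: 0.0001
gripper_force: 0.0
[-0.73  0.37  0.03  1.72 -0.01  1.05  1.05]
```

```bash
python3 -m crank '[{"translation":[0.024,-0.248,-0.045],"twist":[0,0,0],"grip":-1},{"translation":[0.024,-0.248,-0.045],"twist":[0,0,0],"grip":-1},{"translation":[0.024,-0.248,-0.045],"twist":[0,0,0],"grip":-1},{"translation":[0.024,-0.248,-0.045],"twist":[0,0,0],"grip":-1},{"translation":[0.024,-0.248,-0.045],"twist":[0,0,0],"grip":-1},{"translation":[0.024,-0.248,-0.045],"twist":[0,0,0],"grip":-1},{"translation":[0.024,-0.248,-0.045],"twist":[0,0,0],"grip":-1},{"translation":[0.024,-0.248,-0.045],"twist":[0,0,0],"grip":-1},{"translation":[0.024,-0.248,-0.045],"twist":[0,0,0],"grip":-1},{"translation":[0.024,-0.248,-0.045],"twist":[0,0,0],"grip":-1}]'
python3 -m crank '[{"translation":[-0.1,-0.21,-0.03],"twist":[0,0,0],"grip":-1},{"translation":[-0.1,-0.21,-0.03],"twist":[0,0,0],"grip":-1},{"translation":[-0.1,-0.21,-0.03],"twist":[0,0,0],"grip":-1},{"translation":[-0.1,-0.21,-0.03],"twist":[0,0,0],"grip":-1},{"translation":[-0.1,-0.21,-0.03],"twist":[0,0,0],"grip":-1},{"translation":[-0.1,-0.21,-0.05],"twist":[0,0,0],"grip":-1},{"translation":[-0.1,-0.21,-0.05],"twist":[0,0,0],"grip":-1},{"translation":[-0.1,-0.21,-0.1],"twist":[0,0,0],"grip":-1},{"translation":[-0.1,-0.21,-0.1],"twist":[0,0,0],"grip":-1},{"translation":[0,-0.09,-0.15],"twist":[0,0,0],"grip":-1}]'
```

```text
time_s: 1.77
tool_pos: [0.5295, 0.0509, 0.2018]
tcp_rot: [-0.0, -0.088, 0.996, -0.0]
contact_force: [0.6, -0.3, -0.5]
width: -0.0003
gripper_force: 0.0
time_s: 2.6
tool_pos: [0.4195, -0.1886, 0.1304]
tcp_rot: [0.0, -0.085, 0.996, -0.001]
contact_force: [0.3, 0.6, -0.0]
width: -0.0005
gripper_force: 0.0
```

```bash
python3 -m crank '[{"translation":[0.01,0.025,-0.1],"twist":[0,0,0],"grip":-1},{"translation":[0,0,-0.1],"twist":[0,0,0],"grip":-1},{"translation":[0,0,-0.1],"twist":[0,0,0],"grip":-1},{"translation":[0,0,-0.03],"twist":[0,0,0],"grip":-1},{"translation":[0,0,-0.03],"twist":[0,0,0],"grip":-1},{"translation":[0,0,-0.03],"twist":[0,0,0],"grip":-1},{"translation":[0,0,-0.03],"twist":[0,0,0],"grip":-1},{"translation":[0,0,-0.02],"twist":[0,0,0],"grip":-1},{"translation":[0,0,-0.02],"twist":[0,0,0],"grip":-1},{"translation":[0,0,-0.02],"twist":[0,0,0],"grip":-1}]'
python3 -m crank '[{"translation":[0,0,-0.02],"twist":[0,0,0],"grip":-1},{"translation":[0,0,-0.02],"twist":[0,0,0],"grip":-1},{"translation":[0,0,-0.02],"twist":[0,0,0],"grip":-1},{"translation":[0,0,0],"twist":[0,0,0],"grip":-1},{"translation":[0,0,0],"twist":[0,0,0],"grip":-1},{"translation":[0,0,0],"twist":[0,0,0],"grip":-1},{"translation":[0,0,0],"twist":[0,0,0],"grip":-1},{"translation":[0,0,0],"twist":[0,0,0],"grip":-1},{"translation":[0,0,0],"twist":[0,0,0],"grip":-1},{"translation":[0,0,0],"twist":[0,0,0],"grip":-1}]'
```

```text
time_s: 3.43
tool_pos: [0.4231, -0.1822, 0.0729]
tcp_rot: [0.0, -0.087, 0.996, -0.0]
contact_force: [-2.7, 0.0, 5.7]
width: -0.0002
gripper_force: 2.7
time_s: 4.27
tool_pos: [0.424, -0.1822, 0.0668]
tcp_rot: [0.001, -0.088, 0.996, -0.0]
contact_force: [-3.6, 1.9, 16.8]
width: 0.0003
gripper_force: 8.6
```

```bash
python3 -m crank '[{"translation":[0,0,-0.005],"twist":[0,0,0],"grip":-1},{"translation":[0,0,-0.005],"twist":[0,0,0],"grip":-1},{"translation":[0,0,0],"twist":[0,0,0],"grip":-1},{"translation":[0,0,0],"twist":[0,0,0],"grip":-1},{"translation":[0,0,0],"twist":[0,0,0],"grip":-1},{"translation":[0,0,0],"twist":[0,0,0],"grip":-1},{"translation":[0,0,0],"twist":[0,0,0],"grip":-1},{"translation":[0,0,0],"twist":[0,0,0],"grip":-1},{"translation":[0,0,0],"twist":[0,0,0],"grip":-1},{"translation":[0,0,0],"twist":[0,0,0],"grip":-1}]'
python3 - <<'E'
from h import *
p,d=env.snapshot("scene"); cv2.imwrite("pics/s1.png",p)
P=cloud("scene",d);x,y,z=P[...,0],P[...,1],P[...,2]
c,s=np.cos(.1754),np.sin(.1754)
cx=(x-.515)*c+(y+.1685)*s; cy=-(x-.515)*s+(y+.1685)*c
m=(abs(cx)<.065)&(cy>-.11)&(cy<.11)&(z>.05)&(z<.12)
print(np.polyfit(cx[m],z[m],1),m.sum())
E
```

```text
time_s: 5.1
tool_pos: [0.424, -0.1822, 0.0664]
tcp_rot: [0.001, -0.087, 0.996, 0.0]
contact_force: [-5.7, 3.3, 30.1]
width: 0.0001
gripper_force: 15.3
[-0.10162939  0.08924575] 2691
```

```bash
python3 -m crank '[{"translation":[-0.01,0,0.05],"twist":[0,0,0],"grip":-1},{"translation":[0,0,0.15],"twist":[0,0,0],"grip":-1},{"translation":[0,0,0.2],"twist":[0,0,0],"grip":-1},{"translation":[0,0,0.2],"twist":[0,0,0],"grip":-1},{"translation":[0,0,0.2],"twist":[0,0,0],"grip":0.2},{"translation":[0.02,-0.1,0.05],"twist":[0,0,0],"grip":0.2},{"translation":[0.02,-0.2,0],"twist":[0,0,0],"grip":0.2},{"translation":[0.04,-0.2,0],"twist":[0,0,0],"grip":0.2},{"translation":[0.04,-0.15,0],"twist":[0,0,0],"grip":0.2},{"translation":[0,0,0],"twist":[0,0,0],"grip":0.2}]' 60
python3 - <<'E'
from h import *
print(ray("top",[393.9,221.1],.074),"pred .4404 -.263", ray("top",[338,230],.074),"pred(left)",.515-.0886-.014,-.1685-.0157+.0788)
p,d=env.snapshot("top"); cv2.imwrite("pics/t2.png",p)
cv2.imwrite("pics/t2c.png",cv2.resize(p[140:260,290:430],None,fx=4,fy=4,interpolation=cv2.INTER_CUBIC))
c,s=np.cos(.1754),np.sin(.1754)
th=np.append(np.linspace(.1,1.5,36),np.linspace(1.5,1.8,16)[1:])
x=-.168*np.cos(th)+.007*np.sin(th); z=.168*np.sin(th)+.007*np.cos(th)
P=np.c_[x*c,x*s,z]/.12
print(P[0]*.12)
for k in range(0,len(th)-1,5): print(k,th[k:k+6].round(2), ((P[min(k+5,len(P)-1)]-P[k])/5).round(4))
E
```

```text
time_s: 5.98
tool_pos: [0.4367, -0.2646, 0.1664]
tcp_rot: [0.001, -0.085, 0.996, -0.001]
contact_force: [0.6, -0.1, 0.4]
width: 0.0512
gripper_force: 0.0
[[ 0.44019211 -0.26365013  0.074     ]] pred .4404 -.263 [[ 0.41219612 -0.10713292  0.074     ]] pred(left) 0.4124 -0.10540000000000001
[-0.16390781 -0.02904793  0.02373704]
0 [0.1  0.14 0.18 0.22 0.26 0.3 ] [0.0132 0.0023 0.0543]
5 [0.3  0.34 0.38 0.42 0.46 0.5 ] [0.0235 0.0042 0.0506]
10 [0.5  0.54 0.58 0.62 0.66 0.7 ] [0.033  0.0058 0.0448]
15 [0.7  0.74 0.78 0.82 0.86 0.9 ] [0.0411 0.0073 0.0373]
20 [0.9  0.94 0.98 1.02 1.06 1.1 ] [0.0476 0.0084 0.0282]
25 [1.1  1.14 1.18 1.22 1.26 1.3 ] [0.0521 0.0092 0.0181]
30 [1.3  1.34 1.38 1.42 1.46 1.5 ] [0.0546 0.0097 0.0072]
35 [1.5  1.52 1.54 1.56 1.58 1.6 ] [ 0.0276  0.0049 -0.0006]
40 [1.6  1.62 1.64 1.66 1.68 1.7 ] [ 0.0274  0.0049 -0.0034]
45 [1.7  1.72 1.74 1.76 1.78 1.8 ] [ 0.0269  0.0048 -0.0061]
```

View pics/t2c.png

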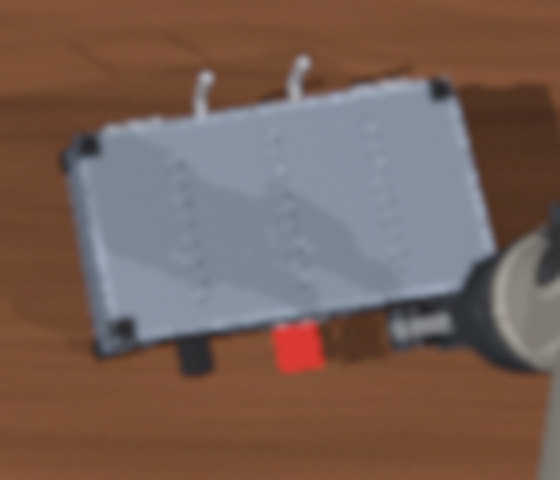

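The crop shows the lid ajar with the gripper over the right tab (about (420,325)). The left tab (195,355) and red pad (298,348) are where I predicted. I'll go down and pinch the right tab.

```bash
python3 -m crank '[{"translation":[0.02,0.01,-0.1],"twist":[0,0,0],"grip":0.2},{"translation":[0,0,-0.1],"twist":[0,0,0],"grip":0.2},{"translation":[0,0,-0.1],"twist":[0,0,0],"grip":0.2},{"translation":[0,0,-0.1],"twist":[0,0,0],"grip":0.2},{"translation":[0,0,-0.1],"twist":[0,0,0],"grip":0.2},{"translation":[0,0,-0.055],"twist":[0,0,0],"grip":0.2},{"translation":[0,0,0],"twist":[0,0,0],"grip":0.2},{"translation":[0,0,0],"twist":[0,0,0],"grip":-0.3},{"translation":[0,0,0],"twist":[0,0,0],"grip":-1},{"translation":[0,0,0],"twist":[0,0,0],"grip":-1}]' 40
python3 -m crank '[{"translation":[0,0,0],"twist":[0,0,0],"grip":-1},{"translation":[0,0,0],"twist":[0,0,0],"grip":-1},{"translation":[0,0,0],"twist":[0,0,0],"grip":-1},{"translation":[0,0,0],"twist":[0,0,0],"grip":-1},{"translation":[0,0,0],"twist":[0,0,0],"grip":-1},{"translation":[0,0,0],"twist":[0,0,0],"grip":-1},{"translation":[0,0,0],"twist":[0,0,0],"grip":-1},{"translation":[0,0,0],"twist":[0,0,0],"grip":-1},{"translation":[0,0,0],"twist":[0,0,0],"grip":-1},{"translation":[0,0,0],"twist":[0,0,0],"grip":-1}]'
```

```text
time_s: 6.87
tool_pos: [0.4396, -0.2635, 0.1013]
tcp_rot: [0.002, -0.086, 0.996, -0.003]
contact_force: [-0.3, -13.8, -1.6]
width: 0.0231
gripper_force: 44.4
time_s: 7.7
tool_pos: [0.4396, -0.2635, 0.1014]
tcp_rot: [0.002, -0.086, 0.996, -0.003]
contact_force: [0.6, -11.5, -1.8]
width: 0.0231
gripper_force: 44.4
```

```bash
python3 -m crank '[{"translation":[0.007,-0.006,0.03],"twist":[0,0,0],"grip":-1},{"translation":[0.013,0.002,0.054],"twist":[0,0,0],"grip":-1},{"translation":[0.013,0.002,0.054],"twist":[0,0,0],"grip":-1},{"translation":[0.013,0.002,0.054],"twist":[0,0,0],"grip":-1},{"translation":[0.013,0.002,0.054],"twist":[0,0,0],"grip":-1},{"translation":[0.02,0.003,0.053],"twist":[0,0,0],"grip":-1},{"translation":[0.024,0.004,0.051],"twist":[0,0,0],"grip":-1},{"translation":[0.024,0.004,0.051],"twist":[0,0,0],"grip":-1},{"translation":[0.024,0.004,0.051],"twist":[0,0,0],"grip":-1},{"translation":[0.024,0.004,0.051],"twist":[0,0,0],"grip":-1}]'
```

```text
time_s: 8.53
tool_pos: [0.4622, -0.2595, 0.1619]
tcp_rot: [0.003, -0.087, 0.996, -0.003]
contact_force: [8.6, -8.1, -8.4]
width: 0.0227
gripper_force: 43.3
```

```bash
python3 -m crank '[{"translation":[0.043,0.002,0.040],"twist":[0,0,0],"grip":-1},{"translation":[0.033,0.006,0.045],"twist":[0,0,0],"grip":-1},{"translation":[0.033,0.006,0.045],"twist":[0,0,0],"grip":-1},{"translation":[0.033,0.006,0.045],"twist":[0,0,0],"grip":-1},{"translation":[0.033,0.006,0.045],"twist":[0,0,0],"grip":-1},{"translation":[0.041,0.007,0.038],"twist":[0,0,0],"grip":-1},{"translation":[0.041,0.007,0.037],"twist":[0,0,0],"grip":-1},{"translation":[0.041,0.007,0.037],"twist":[0,0,0],"grip":-1},{"translation":[0.041,0.007,0.037],"twist":[0,0,0],"grip":-1},{"translation":[0.041,0.007,0.037],"twist":[0,0,0],"grip":-1}]'
```

```text
time_s: 9.37
tool_pos: [0.5055, -0.2518, 0.2095]
tcp_rot: [0.001, -0.087, 0.996, -0.002]
contact_force: [5.0, -8.0, -9.9]
width: 0.023
gripper_force: 41.6
```

```bash
python3 -m crank '[{"translation":[0.048,0.006,0.018],"twist":[0,0,0],"grip":-1},{"translation":[0.048,0.008,0.028],"twist":[0,0,0],"grip":-1},{"translation":[0.048,0.008,0.028],"twist":[0,0,0],"grip":-1},{"translation":[0.048,0.008,0.028],"twist":[0,0,0],"grip":-1},{"translation":[0.048,0.008,0.028],"twist":[0,0,0],"grip":-1},{"translation":[0.052,0.009,0.018],"twist":[0,0,0],"grip":-1},{"translation":[0.052,0.009,0.018],"twist":[0,0,0],"grip":-1},{"translation":[0.052,0.009,0.018],"twist":[0,0,0],"grip":-1},{"translation":[0.052,0.009,0.018],"twist":[0,0,0],"grip":-1},{"translation":[0.052,0.009,0.018],"twist":[0,0,0],"grip":-1}]'
```

```text
time_s: 10.2
tool_pos: [0.5643, -0.2413, 0.2362]
tcp_rot: [-0.0, -0.087, 0.996, -0.001]
contact_force: [-0.4, -5.1, -1.7]
width: 0.0229
gripper_force: 39.3
```

```bash
python3 -m crank '[{"translation":[0.05,0.009,0.014],"twist":[0,0,0],"grip":-1},{"translation":[0.05,0.009,0.014],"twist":[0,0,0],"grip":-1},{"translation":[0.05,0.009,0.012],"twist":[0,0,0],"grip":-1},{"translation":[0.05,0.009,0.012],"twist":[0,0,0],"grip":-1},{"translation":[0.04,0.007,0.008],"twist":[0,0,0],"grip":-1},{"translation":[0.03,0.005,0.003],"twist":[0,0,0],"grip":-1},{"translation":[0.028,0.005,0.002],"twist":[0,0,0],"grip":-1},{"translation":[0.028,0.005,0],"twist":[0,0,0],"grip":-1},{"translation":[0.028,0.005,0],"twist":[0,0,0],"grip":-1},{"translation":[0.028,0.005,0],"twist":[0,0,0],"grip":-1}]'
```

```text
time_s: 11.03
tool_pos: [0.6099, -0.2331, 0.2427]
tcp_rot: [-0.001, -0.087, 0.996, -0.001]
contact_force: [-0.8, -6.1, -6.5]
width: 0.0223
gripper_force: 39.3
```

```bash
python3 -m crank '[{"translation":[0.027,0.005,0],"twist":[0,0,0],"grip":-1},{"translation":[0.027,0.005,0],"twist":[0,0,0],"grip":-1},{"translation":[0.027,0.005,0],"twist":[0,0,0],"grip":-1},{"translation":[0.027,0.005,0],"twist":[0,0,0],"grip":-1},{"translation":[0.027,0.005,-0.002],"twist":[0,0,0],"grip":-1},{"translation":[0.027,0.005,-0.003],"twist":[0,0,0],"grip":-1},{"translation":[0.027,0.005,-0.004],"twist":[0,0,0],"grip":-1},{"translation":[0.027,0.005,-0.005],"twist":[0,0,0],"grip":-1},{"translation":[0.027,0.005,-0.005],"twist":[0,0,0],"grip":-1},{"translation":[0.027,0.005,-0.005],"twist":[0,0,0],"grip":-1}]'
python3 -m crank '[{"translation":[0.015,0.003,-0.003],"twist":[0,0,0],"grip":-1},{"translation":[0.015,0.003,-0.003],"twist":[0,0,0],"grip":-1},{"translation":[0,0,0],"twist":[0,0,0],"grip":-1},{"translation":[0,0,0],"twist":[0,0,0],"grip":-1},{"translation":[0,0,0],"twist":[0,0,0],"grip":-1},{"translation":[0,0,0],"twist":[0,0,0],"grip":-1},{"translation":[0,0,0],"twist":[0,0,0],"grip":-1},{"translation":[0,0,0],"twist":[0,0,0],"grip":-1},{"translation":[0,0,0],"twist":[0,0,0],"grip":-1},{"translation":[0,0,0],"twist":[0,0,0],"grip":-1}]'
python3 - <<'E'
from h import *
p,d=env.snapshot("scene"); cv2.imwrite("pics/s3.png",p[100:330,80:400])
E
```

```text
time_s: 11.87
tool_pos: [0.6425, -0.2273, 0.24]
tcp_rot: [-0.001, -0.087, 0.996, -0.001]
contact_force: [-1.1, -5.8, -2.4]
width: 0.0217
gripper_force: 39.2
time_s: 12.7
tool_pos: [0.646, -0.2266, 0.2394]
tcp_rot: [-0.001, -0.087, 0.996, -0.001]
contact_force: [-0.0, -5.5, -3.4]
width: 0.0222
gripper_force: 39.4
```

View pics/s3.png

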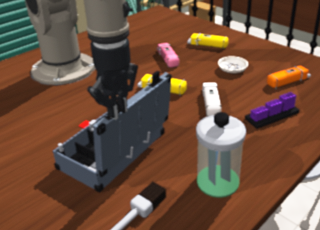

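The crop shows the lid standing open past vertical, with the gripper on its tab near (115,95). Nothing else has moved. I'll release it and rise.

```bash
python3 -m crank '[{"translation":[0.01,0.002,0],"twist":[0,0,0],"grip":-0.3},{"translation":[0,0,0],"twist":[0,0,0],"grip":-0.1},{"translation":[0,0,0],"twist":[0,0,0],"grip":0.1},{"translation":[0,0,0],"twist":[0,0,0],"grip":0.1},{"translation":[0,0,0],"twist":[0,0,0],"grip":0.1},{"translation":[0,0,0.05],"twist":[0,0,0],"grip":0.1},{"translation":[0,0,0.15],"twist":[0,0,0],"grip":0.1},{"translation":[0,0,0.15],"twist":[0,0,0],"grip":0.1},{"translation":[0,0,0.15],"twist":[0,0,0],"grip":0.1},{"translation":[0,0,0.1],"twist":[0,0,0],"grip":0.1}]'
python3 - <<'E'
from h import *
p,d=env.snapshot("top"); cv2.imwrite("pics/t4.png",p);P=cloud("top",d);np.save("t4P.npy",P)
x,y,z=P[...,0],P[...,1],P[...,2]
c,s=np.cos(.1754),np.sin(.1754)
p,d=env.snapshot("scene");P=cloud("scene",d);x,y,z=P[...,0],P[...,1],P[...,2]
cx=(x-.515)*c+(y+.1685)*s; cy=-(x-.515)*s+(y+.1685)*c
m=(cx>.03)&(cx<.16)&(abs(cy)<.09)&(z>.10)&(z<.2)
f=np.polyfit(z[m],cx[m],1);print("lid back face slope -> angle",np.pi/2+np.arctan(f[0]),m.sum(), env.state()["tool_pos"])
E
```

```text
time_s: 13.58
tool_pos: [0.6488, -0.2242, 0.3139]
tcp_rot: [0.001, -0.087, 0.996, -0.0]
contact_force: [-0.2, -0.2, 0.9]
width: 0.0472
gripper_force: 0.0
lid back face slope -> angle 1.7981618532153465 1195 [ 0.64938532 -0.2245545   0.31437475]
```

```bash
python3 -m crank '[{"translation":[-0.055,0.25,0],"twist":[0,0,-0.044],"grip":0.1},{"translation":[-0.055,0.25,0],"twist":[0,0,-0.044],"grip":0.1},{"translation":[-0.055,0.25,0],"twist":[0,0,-0.044],"grip":1},{"translation":[-0.055,0.25,0],"twist":[0,0,-0.044],"grip":1},{"translation":[-0.055,0.25,0],"twist":[0,0,-0.044],"grip":1},{"translation":[-0.055,0.25,0],"twist":[0,0,-0.044],"grip":1},{"translation":[-0.055,0.25,0],"twist":[0,0,-0.044],"grip":1},{"translation":[-0.055,0.25,0],"twist":[0,0,-0.044],"grip":1},{"translation":[-0.055,0.25,0],"twist":[0,0,-0.044],"grip":1},{"translation":[-0.055,0.25,0],"twist":[0,0,-0.044],"grip":1}]'
python3 -m crank '[{"translation":[-0.017,0.12,-0.15],"twist":[0,0,-0.044],"grip":1},{"translation":[-0.017,0.12,-0.15],"twist":[0,0,-0.044],"grip":1},{"translation":[-0.017,0.12,-0.15],"twist":[0,0,-0.044],"grip":1},{"translation":[-0.017,0.12,-0.15],"twist":[0,0,-0.044],"grip":1},{"translation":[-0.017,0.12,-0.15],"twist":[0,0,0],"grip":1},{"translation":[-0.017,0.12,-0.15],"twist":[0,0,0],"grip":1},{"translation":[-0.01,0.12,-0.15],"twist":[0,0,0],"grip":1},{"translation":[0,0.12,-0.15],"twist":[0,0,0],"grip":1},{"translation":[0,0.02,-0.15],"twist":[0,0,0],"grip":1},{"translation":[0,0,-0.1],"twist":[0,0,0],"grip":1}]'
python3 - <<'E'
from h import *
p,d=env.snapshot("scene"); P=cloud("scene",d); cv2.imwrite("pics/s5.png",cv2.resize(p[110:250,220:400],None,fx=4,fy=4,interpolation=cv2.INTER_CUBIC))
E
```

```text
time_s: 14.52
tool_pos: [0.5812, 0.0773, 0.3103]
tcp_rot: [-0.001, 0.257, 0.966, -0.0]
contact_force: [0.5, 1.8, 0.1]
width: 0.0853
gripper_force: 0.0
time_s: 15.35
tool_pos: [0.5671, 0.1948, 0.1346]
tcp_rot: [-0.001, 0.385, 0.923, -0.001]
contact_force: [-0.5, 0.5, 0.7]
width: 0.0858
gripper_force: 0.0
```

View pics/s5.png

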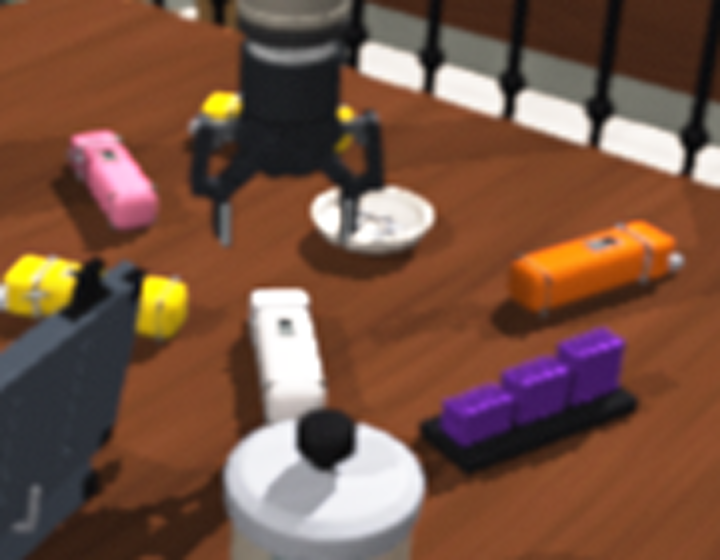

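The crop shows the open fingers straddling the white clipper (285,350) across its width. The bystanders are undisturbed. I'll lower and grip.

```bash
python3 -m crank '[{"translation":[0.02,0.014,-0.12],"twist":[0,0,0],"grip":1},{"translation":[0,0,-0.12],"twist":[0,0,0],"grip":1},{"translation":[0,0,-0.12],"twist":[0,0,0],"grip":1},{"translation":[0,0,-0.12],"twist":[0,0,0],"grip":1},{"translation":[0,0,-0.12],"twist":[0,0,0],"grip":1},{"translation":[0,0,-0.12],"twist":[0,0,0],"grip":1},{"translation":[0,0,-0.06],"twist":[0,0,0],"grip":1},{"translation":[0,0,-0.05],"twist":[0,0,0],"grip":1},{"translation":[0,0,0],"twist":[0,0,0],"grip":1},{"translation":[0,0,0],"twist":[0,0,0],"grip":0.3}]' 40
python3 -m crank '[{"translation":[0,0,0],"twist":[0,0,0],"grip":0.15},{"translation":[0,0,0],"twist":[0,0,0],"grip":0},{"translation":[0,0,0],"twist":[0,0,0],"grip":-0.2},{"translation":[0,0,0],"twist":[0,0,0],"grip":-0.5},{"translation":[0,0,0],"twist":[0,0,0],"grip":-1},{"translation":[0,0,0],"twist":[0,0,0],"grip":-1},{"translation":[0,0,0],"twist":[0,0,0],"grip":-1},{"translation":[0,0,0],"twist":[0,0,0],"grip":-1},{"translation":[0,0,0],"twist":[0,0,0],"grip":-1},{"translation":[0,0,0],"twist":[0,0,0],"grip":-1}]'
```

```text
time_s: 16.23
tool_pos: [0.5716, 0.195, 0.0381]
tcp_rot: [0.0, 0.386, 0.922, 0.0]
contact_force: [-0.5, -0.4, -0.1]
width: 0.0754
gripper_force: 0.0
time_s: 17.07
tool_pos: [0.572, 0.1956, 0.0388]
tcp_rot: [0.001, 0.386, 0.923, 0.001]
contact_force: [-0.0, -0.5, 5.9]
width: 0.0431
gripper_force: 42.1
```

```bash
python3 -m crank '[{"translation":[0,0,0.03],"twist":[0,0,0],"grip":-1},{"translation":[0,0,0.08],"twist":[0,0,0],"grip":-1},{"translation":[0,0,0.12],"twist":[0,0,0],"grip":-1},{"translation":[0,0,0.15],"twist":[0,0,0],"grip":-1},{"translation":[0,0,0.15],"twist":[0,0,0],"grip":-1},{"translation":[0,0,0.15],"twist":[0,0,0],"grip":-1},{"translation":[0,0,0.15],"twist":[0,0,0],"grip":-1},{"translation":[0,0,0.15],"twist":[0,0,0],"grip":-1},{"translation":[0,0,0.1],"twist":[0,0,0],"grip":-1},{"translation":[0,0,0],"twist":[0,0,0],"grip":-1}]'
python3 - <<'E'
from h import *
p,d=env.snapshot("scene"); t,_=env.snapshot("top"); cv2.imwrite("pics/t6.png",t)
a=cv2.resize(p[90:250,220:400],(396,352),interpolation=cv2.INTER_CUBIC); b=cv2.resize(t[140:250,295:420],(400,352),interpolation=cv2.INTER_CUBIC)
cv2.imwrite("pics/c6.png",np.hstack([a,b]))
E
```

```text
time_s: 17.9
tool_pos: [0.5725, 0.1956, 0.1702]
tcp_rot: [0.001, 0.386, 0.922, 0.002]
contact_force: [2.0, -0.7, -3.5]
width: 0.0433
gripper_force: 41.5
```

View pics/c6.png

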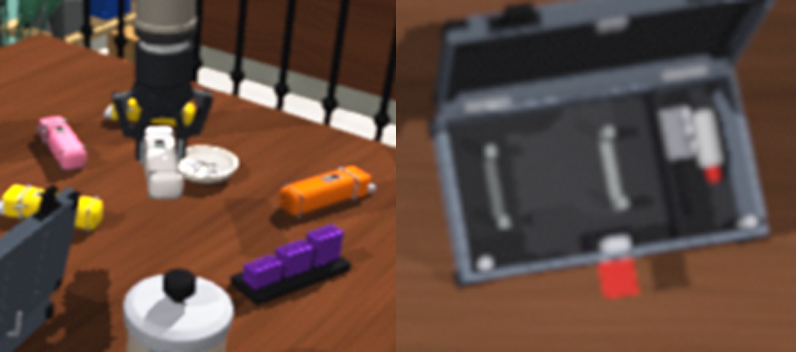

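The left half shows the clipper held level and switch side up. The right half shows the open tray, with the two saddles at panel pixels (491,150)-(504,222) and (607,132)-(622,204), the oil bottle at the right and the lid on its stop.

Run:
```python
from h import *
t=cv2.imread("pics/t6.png"); H,S,V=cv2.split(cv2.cvtColor(t,cv2.COLOR_BGR2HSV))
q=np.array([[491,150],[504,222],[607,132],[622,204]],float); uv=np.c_[295+(q[:,0]-396)/3.2,140+q[:,1]/3.2]
W=ray("top",uv,.030); c,s=np.cos(.1754),np.sin(.1754)
print(W.round(4)); w=W-[.515,-.1685,0]; print("case",np.c_[w[:,0]*c+w[:,1]*s,-w[:,0]*s+w[:,1]*c].round(4), "mean",W.mean(0))
# light-grey saddle blobs
m=((V>95)&(S<45)).astype(np.uint8); m[:,:320]=0; m[:,372:]=0; m[:183]=0; m[:178]=0; m[212:]=0
k,l,st,ce=cv2.connectedComponentsWithStats(m)
for i in range(1,k):
    if st[i,4]>8:
        X=ray("top",ce[i],.030)[0]; w=X-[.515,-.1685,0]; print(st[i],X.round(4),"case",(w[0]*c+w[1]*s).round(4),(-w[0]*s+w[1]*c).round(4))
# rim outline: pins at z .076
q=np.array([[486,262],[749,221]],float); uv=np.c_[295+(q[:,0]-396)/3.2,140+q[:,1]/3.2]; w=ray("top",uv,.076)-[.515,-.1685,0]
print("pins case (expect -64,+-118)",np.c_[w[:,0]*c+w[:,1]*s,-w[:,0]*s+w[:,1]*c].round(4))
```

```text
[[ 0.5403 -0.0762  0.03  ]
 [ 0.4739 -0.088   0.03  ]
 [ 0.559  -0.1829  0.03  ]
 [ 0.4925 -0.1956  0.03  ]]
case [[ 0.041   0.0864]
 [-0.0264  0.0864]
 [ 0.0408 -0.0218]
 [-0.0269 -0.0228]] mean [ 0.5164147 -0.1356775  0.03     ]
[358 183  10  23 109] [ 0.5208 -0.186   0.03  ] case 0.0026 -0.0183
[323 185   8  27  77] [ 0.5066 -0.0792  0.03  ] case 0.0073 0.0894
pins case (expect -64,+-118) [[-0.0617  0.1158]
 [-0.0621 -0.1183]]
```

```bash
python3 -m crank '[{"translation":[-0.06,-0.063,0],"twist":[0,0,-0.038],"grip":-1},{"translation":[-0.06,-0.063,0],"twist":[0,0,-0.038],"grip":-1},{"translation":[-0.06,-0.063,0],"twist":[0,0,-0.038],"grip":-1},{"translation":[-0.06,-0.063,0],"twist":[0,0,-0.038],"grip":-1},{"translation":[-0.06,-0.063,0],"twist":[0,0,-0.038],"grip":-1},{"translation":[-0.06,-0.063,0],"twist":[0,0,-0.038],"grip":-1},{"translation":[-0.06,-0.063,0],"twist":[0,0,-0.038],"grip":-1},{"translation":[-0.06,-0.063,0],"twist":[0,0,-0.038],"grip":-1},{"translation":[-0.06,-0.063,0],"twist":[0,0,-0.038],"grip":-1},{"translation":[-0.06,-0.063,0],"twist":[0,0,-0.041],"grip":-1}]'
python3 -m crank '[{"translation":[0.013,-0.1,0],"twist":[0,0,0],"grip":-1},{"translation":[0.013,-0.2,0],"twist":[0,0,0],"grip":-1},{"translation":[0.013,-0.25,0],"twist":[0,0,0],"grip":-1},{"translation":[0.013,-0.3,0],"twist":[0,0,0],"grip":-1},{"translation":[0.013,-0.3,0],"twist":[0,0,0],"grip":-1},{"translation":[0.013,-0.3,0],"twist":[0,0,0],"grip":-1},{"translation":[0.013,-0.3,0],"twist":[0,0,0],"grip":-1},{"translation":[0.013,-0.25,0],"twist":[0,0,0],"grip":-1},{"translation":[0.013,-0.1,0],"twist":[0,0,0],"grip":-1},{"translation":[0,-0.03,0],"twist":[0,0,0],"grip":-1}]'
```

```text
time_s: 18.83
tool_pos: [0.4978, 0.119, 0.166]
tcp_rot: [-0.001, 0.643, 0.766, -0.001]
contact_force: [0.1, -0.1, -2.6]
width: 0.0434
gripper_force: 41.5
time_s: 19.67
tool_pos: [0.5127, -0.1403, 0.1669]
tcp_rot: [0.0, 0.643, 0.766, -0.001]
contact_force: [0.2, 0.6, -3.0]
width: 0.0435
gripper_force: 41.5
```

```bash
python3 -m crank '[{"translation":[0.015,0.011,-0.05],"twist":[0,0,0],"grip":-1},{"translation":[0.015,0.011,-0.08],"twist":[0,0,0],"grip":-1},{"translation":[0,0,-0.08],"twist":[0,0,0],"grip":-1},{"translation":[0,0,-0.08],"twist":[0,0,0],"grip":-1},{"translation":[0,0,-0.08],"twist":[0,0,0],"grip":-1},{"translation":[0,0,-0.08],"twist":[0,0,0],"grip":-1},{"translation":[0,0,-0.06],"twist":[0,0,0],"grip":-1},{"translation":[0,0,-0.04],"twist":[0,0,0],"grip":-1},{"translation":[0,0,0],"twist":[0,0,0],"grip":-1},{"translation":[0,0,0],"twist":[0,0,0],"grip":-1}]'
python3 - <<'E'
from h import *
t,d=env.snapshot("top"); cv2.imwrite("pics/t7.png",cv2.resize(t[140:250,295:420],None,fx=4.8,fy=4.8,interpolation=cv2.INTER_CUBIC))
E
```

```text
time_s: 20.5
tool_pos: [0.5169, -0.1334, 0.1013]
tcp_rot: [-0.0, 0.642, 0.767, -0.0]
contact_force: [-0.1, 0.1, -3.2]
width: 0.0434
gripper_force: 41.4
```

View pics/t7.png

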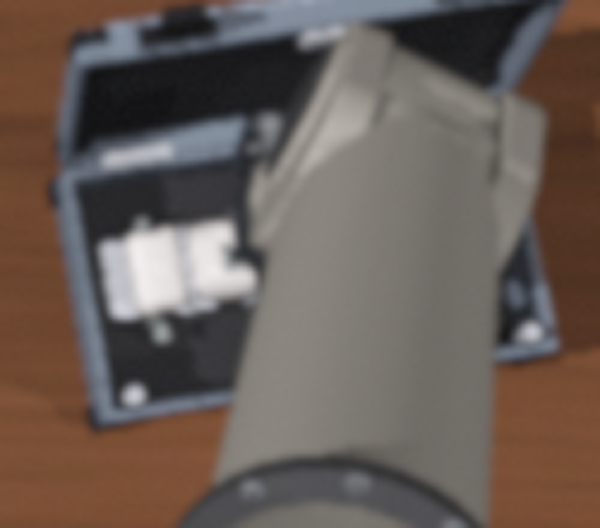

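The crop shows the clipper lined up between the post pair (posts at about (145,225) and (162,330), clipper head at (180,270)). Its blade end clears the side wall. I'll lower it gently.

```bash
python3 -m crank '[{"translation":[0,-0.015,-0.04],"twist":[0,0,0],"grip":-1},{"translation":[0,-0.015,-0.06],"twist":[0,0,0],"grip":-1},{"translation":[0,0,-0.06],"twist":[0,0,0],"grip":-1},{"translation":[0,0,-0.06],"twist":[0,0,0],"grip":-1},{"translation":[0,0,-0.05],"twist":[0,0,0],"grip":-1},{"translation":[0,0,-0.04],"twist":[0,0,0],"grip":-1},{"translation":[0,0,-0.03],"twist":[0,0,0],"grip":-1},{"translation":[0,0,-0.02],"twist":[0,0,0],"grip":-1},{"translation":[0,0,-0.01],"twist":[0,0,0],"grip":-1},{"translation":[0,0,0],"twist":[0,0,0],"grip":-1}]'
```

```text
time_s: 21.38
tool_pos: [0.5168, -0.1369, 0.0568]
tcp_rot: [-0.0, 0.642, 0.767, -0.0]
contact_force: [-0.2, -0.2, -3.5]
width: 0.0433
gripper_force: 41.5
```

```bash
python3 -m crank '[{"translation":[0,0,-0.01],"twist":[0,0,0],"grip":-1},{"translation":[0,0,-0.01],"twist":[0,0,0],"grip":-1},{"translation":[0,0,-0.01],"twist":[0,0,0],"grip":-1},{"translation":[0,0,-0.01],"twist":[0,0,0],"grip":-1},{"translation":[0,0,-0.01],"twist":[0,0,0],"grip":-1},{"translation":[0,0,-0.005],"twist":[0,0,0],"grip":-1},{"translation":[0,0,-0.005],"twist":[0,0,0],"grip":-1},{"translation":[0,0,0],"twist":[0,0,0],"grip":-1},{"translation":[0,0,0],"twist":[0,0,0],"grip":-1},{"translation":[0,0,0],"twist":[0,0,0],"grip":-1}]'
```

```text
time_s: 22.22
tool_pos: [0.5169, -0.137, 0.0498]
tcp_rot: [0.0, 0.642, 0.767, 0.0]
contact_force: [-0.4, 0.4, -3.6]
width: 0.0434
gripper_force: 41.5
```

```bash
python3 -m crank '[{"translation":[0,0,-0.004],"twist":[0,0,0],"grip":-1},{"translation":[0,0,-0.004],"twist":[0,0,0],"grip":-1},{"translation":[0,0,-0.004],"twist":[0,0,0],"grip":-1},{"translation":[0,0,0],"twist":[0,0,0],"grip":-1},{"translation":[0,0,0],"twist":[0,0,0],"grip":-1},{"translation":[0,0,0],"twist":[0,0,0],"grip":-1},{"translation":[0,0,0],"twist":[0,0,0],"grip":-1},{"translation":[0,0,0],"twist":[0,0,0],"grip":-1},{"translation":[0,0,0],"twist":[0,0,0],"grip":-1},{"translation":[0,0,0],"twist":[0,0,0],"grip":-1}]'
```

```text
time_s: 23.05
tool_pos: [0.5169, -0.137, 0.0488]
tcp_rot: [-0.0, 0.642, 0.767, 0.0]
contact_force: [-2.5, 1.6, 5.7]
width: 0.0431
gripper_force: 42.6
```

Touchdown: the vertical force went from -3.6 to +5.7 N. I'll open partway and rise.

```bash
python3 -m crank '[{"translation":[0,0,0],"twist":[0,0,0],"grip":0.06},{"translation":[0,0,0],"twist":[0,0,0],"grip":0.12},{"translation":[0,0,0],"twist":[0,0,0],"grip":0.2},{"translation":[0,0,0],"twist":[0,0,0],"grip":0.28},{"translation":[0,0,0],"twist":[0,0,0],"grip":0.35},{"translation":[0,0,0],"twist":[0,0,0],"grip":0.38},{"translation":[0,0,0],"twist":[0,0,0],"grip":0.38},{"translation":[0,0,0.02],"twist":[0,0,0],"grip":0.38},{"translation":[0,0,0.05],"twist":[0,0,0],"grip":0.38},{"translation":[0,0,0.08],"twist":[0,0,0],"grip":0.38}]'
python3 -m crank '[{"translation":[0,0,0.1],"twist":[0,0,0],"grip":0.38},{"translation":[0,0,0.15],"twist":[0,0,0],"grip":0.38},{"translation":[0,0,0.15],"twist":[0,0,0],"grip":0.38},{"translation":[0,0,0.15],"twist":[0,0,0],"grip":0.38},{"translation":[0,0,0.15],"twist":[0,0,0],"grip":0.38},{"translation":[0,0,0.15],"twist":[0,0,0],"grip":0.38},{"translation":[0,0,0.15],"twist":[0,0,0],"grip":0.38},{"translation":[0,0,0.15],"twist":[0,0,0],"grip":0.38},{"translation":[0,0,0.15],"twist":[0,0,0],"grip":0.38},{"translation":[0,0,0.1],"twist":[0,0,0],"grip":0.38}]'
python3 -m crank '[{"translation":[0,0.2,0],"twist":[0,0,0],"grip":0.38},{"translation":[0,0.3,0],"twist":[0,0,0],"grip":0.38},{"translation":[0,0.3,0],"twist":[0,0,0],"grip":0.38},{"translation":[0,0.3,0],"twist":[0,0,0],"grip":0.38},{"translation":[0,0.3,0],"twist":[0,0,0],"grip":0.38},{"translation":[0,0.3,0],"twist":[0,0,0],"grip":0.38},{"translation":[0,0.3,0],"twist":[0,0,0],"grip":0.38},{"translation":[0,0.3,0],"twist":[0,0,0],"grip":0.38},{"translation":[0,0.2,0],"twist":[0,0,0],"grip":0.38},{"translation":[0,0.1,0],"twist":[0,0,0],"grip":0.38}]'
python3 - <<'E'
from h import *
t,d=env.snapshot("top"); P=cloud("top",d); p,_=env.snapshot("scene")
a=cv2.resize(t[140:250,295:420],(400,352),interpolation=cv2.INTER_CUBIC); b=cv2.resize(t[50:330,60:440],(400,295)); b=cv2.copyMakeBorder(b,0,57,0,0,0)
cv2.imwrite("pics/end.png",np.hstack([a,b]))
H,S,V=cv2.split(cv2.cvtColor(t,cv2.COLOR_BGR2HSV)); x,y,z=P[...,0],P[...,1],P[...,2]
c,s=np.cos(.1754),np.sin(.1754); cx=(x-.516)*c+(y+.1695)*s; cy=-(x-.516)*s+(y+.1695)*c
m=(S<90)&(V>130)&(abs(cx-.006)<.04)&(abs(cy-.0335)<.1)&(z>.035)&(z<.075)
Q=np.c_[cx[m],cy[m]]; print("clipper case frame",rect(Q),"z",np.percentile(z[m],[10,50,90]))
for lo,hi in((.03-.05,.01),(.05,.1)):
    k=m&(cy>lo)&(cy<hi); print(z[k].mean())
E
```

```text
time_s: 23.88
tool_pos: [0.5164, -0.1369, 0.0664]
tcp_rot: [-0.001, 0.642, 0.767, -0.0]
contact_force: [0.4, -0.3, -0.6]
width: 0.059
gripper_force: 0.0
time_s: 24.72
tool_pos: [0.5173, -0.1373, 0.2374]
tcp_rot: [0.001, 0.642, 0.767, 0.001]
contact_force: [-0.7, -0.0, 0.6]
width: 0.0591
gripper_force: 0.0
time_s: 25.55
tool_pos: [0.5164, 0.1793, 0.2355]
tcp_rot: [-0.0, 0.64, 0.768, 0.001]
contact_force: [0.4, 0.5, 0.6]
width: 0.0593
gripper_force: 0.0
clipper case frame (array([ 4.4, 40.4]), array([ 75.8, 186.1]), 0.06) z [0.04290327 0.04881202 0.05326506]
0.04872981434312939
0.04718086902601586
```

View pics/end.png

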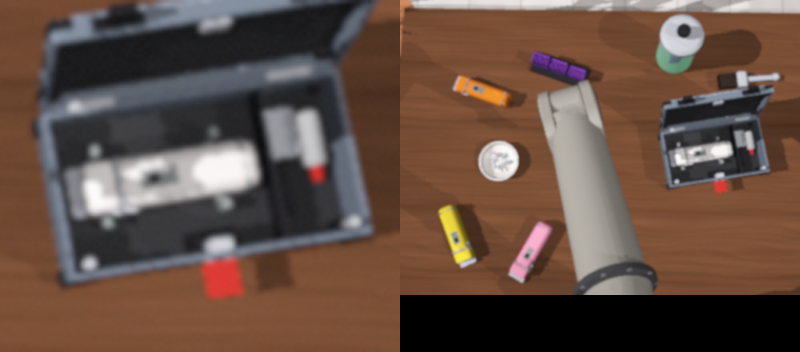

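The clipper lies flat, switch side up, between all four posts (panel pixels (95,152), (213,132), (108,222) and (224,203)). Its top is at about 49 mm, which matches resting on the tray floor. The lid is open on its stop, the bystanders are in place and the arm is clear, so I'm handing in.

```bash
python3 -c "
from workcell import env
print(env.finish_job())"
```

```text
the job is handed in; nothing more can be done
None
```

The job is handed in at about 26 s of the 72 s allowed: the latch was pressed to its stop, the lid rests open on its stop, the clipper lies switch side up and flat between the posts, and the final top-camera picture showed nothing else out of place.

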